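# Set out the turned parts in their finishing holders

## Task

The turned furniture parts have come off the lathe: put each one in the holder made for it, ready for finishing. Lay the table leg in both notches of the blue cradle, centred along it, stand the large and the small bun foot upright and centred on the black round pad of their own size, and plug the newel cap's tenon fully into the hole of the green block. Leave the red candlestick standing where it is.

Things in the scene. Friction and masses are not known exactly. Their poses are not given: they have to be found in the camera images.
- leg_center (a point): Short turned table leg of pale wood, 140 mm long, lying on the bench with its length along its x axis. Square ends (30 mm long, 40 x 40 mm) and a round middle, a plain cylinder 34 mm across for the 46 mm at mid-length, where it is gripped. The point is its very centre, 20 mm above what it lies on. 140 g.
- bigfoot_center (a point): Large bun foot of dark wood, a squat round, 60 mm across (straight-sided from 13 to 33 mm above its underside) and 44 mm tall, standing on its flat underside. The point is its centre, 22 mm up. z is its axis. 90 g.
- smallfoot_center (a point): Small bun foot of dark wood, same form as the large one, 40 mm across (straight-sided from 9 to 29 mm above its underside) and 38 mm tall, standing upright. The point is its centre, 19 mm up. z is its axis. 40 g.
- cap_center (a point): Newel cap of pale wood, 90 mm tall, standing upright on its tenon. From below: round tenon 30 mm across and 20 mm long; collar 66 mm across from 20 to 27 mm up; thin neck; straight round body 40 mm across from 40 to 74 mm up, to be gripped there (about 62 mm up, clear of the collar); domed top. The point is on its axis, half-way up (45 mm). z is its axis. 100 g.
- cradle_seat (a point): Fixed blue cradle for the leg, 120 x 80 mm: a 12 mm base with two notched blocks, 20 mm thick, standing 50 mm either side of its middle along its x axis. Each notch is open upwards, 56 mm wide (along y), its floor 25 mm above the bench, its sides rising to 40 mm. The point is mid-way between the two notches at the height of their floors, so the seated leg's centre is 20 mm above it. The leg lies along x, either way round; between the blocks there is room for fingers.
- bigpad_top (a point): Fixed plywood plate, 100 x 100 mm, with a black round pad of 64 mm diameter in its middle: the place of the large bun foot. The point is the centre of the pad's top face, 15 mm above the bench (the plate's top is at 12 mm).
- smallpad_top (a point): Fixed plywood plate, 100 x 100 mm, with a black round pad of 44 mm diameter in its middle: the place of the small bun foot. The point is the centre of the pad's top face, 15 mm above the bench (the plate's top is at 12 mm).
- socket_hole0 (a point): Fixed green block, 100 x 100 mm and 30 mm tall, with a round hole in its top, 46 mm across and 24 mm deep: the place of the newel cap, whose tenon goes in and whose collar then rests on the block's top. The point is the centre of the hole's mouth, on the block's top face.
- candlestick_center (a point): Red painted candlestick, 112 mm tall, base 60 mm across, standing loose in the middle of the bench: to be left alone. The point is on its axis, 56 mm up.
There are look-alikes about, which are no part of the job. What is shaped like the part that bears bigpad_top but turquoise is not meant. Leave any turquoise look-alike of the part that bears smallpad_top alone.

How it is judged:
By the outcome, as a careful person would: the job done as asked, in the order asked, and still so for the second after the job is handed in, with the robot touching nothing.
It also fails if it takes over 128 s, if anything falls off the work surface, if the arm or the gripper's body presses on something with over 40 N, if the wrist force passes 120 N, or if a joint passes its speed limit or range.

## Robot

A 6-joint arm with a two-finger parallel gripper is mounted at the origin on the work surface. World frame = base frame: x ahead of the robot, y to its left, z up, the work surface at z = 0. Lengths are in m, angles in rad, forces in N, time in s.
With the tool pointing down it reaches from about 0.35 to 0.775 m from the base axis. Payload 7.3 kg.
Tool frame: the origin (TCP) lies on the centre line of the jaws, within the pads' length; the fingertips stand 25 mm ahead of it and the grasp point (between the pads) lies 6 mm ahead of it; z points along the fingers, y is the line along which they close (so a half turn about z gives the same grasp; the last joint's range is limited). The gripper opens to 92 mm and grips with 3 to 60 N. Pads are 19 mm wide; open, the fingers measure 130 mm over their backs; the gripper's body (75 mm by 190 mm) begins 47 mm behind the grasp point.
Start: joints at [-1.426, 0.342, 1.524, -0, 1.275, -0.146], TCP at [0.151, -0.503, 0.252] pointing down, gripper open.
Joint ranges: [-2.53, 2.53], [-0.77, 2.02], [0.04, 2.7], [-1, 4.14], [0.28, 2.66], [-3.11, 3.11]. Speed limits (rad/s): [2.57, 2.57, 3.14, 3.14, 3.14, 3.14].

## Interface

Orientations are given as [roll, pitch, yaw] about the fixed x, y, z axes, in that order (R = Rz(yaw) Ry(pitch) Rx(roll)).
In Python, from cell import status, read_camera, camera_info, ticket, models gives the robot as it stands.
- The arm moves only by the tool send_rows, never from a script. Its argument "plan" is a list of rows, each an object with "offset": the shift along the tool's x, y, z in mm, a list of three; "yaw": the turn about the tool's z in rad. In form: [{"offset": [dx, dy, dz], "yaw": yaw}, ...]. A call has 1 to 20 rows; each row shifts and turns the commanded pose from where the row before left it, along the tool's axes as they then stand; what a row does not reach is not made up. A row lasts 1/10 s, in which the tool goes at most 50 mm and 8.59 degrees, less where a joint would pass 70% of its speed; a pose out of reach is approached as far as the arm can. A call is refused whole if a number of a shift passes 50 or a number of a turn 0.15, either way. A call with a gripper value outside its range is refused whole. "hand" is the closure, from 0 (fully open) to 1 (shut), set as the call begins (left out, the last holds). The fingers move at their own pace and stop on an object; "squeeze" is the grip in N (left out, the last holds). Time passes only in rows, so rows that do not move let the fingers close. It gives the time, the measured TCP pose, the force, the opening and the grip force at its end, in the units of the state.
- status.observe(): the state, without advancing time (a new reading comes with each control period).
- read_camera(name): name is "side" or "top"; returns the picture (384x512x3 uint8, red, green, blue); there is no depth.
- camera_info(name): a dict with "vfov" (degrees; the focal length in pixels is half the picture's height over the tangent of half this angle, whatever the lens; pixels are square), "cx", "cy" (the principal point, pixels), "origin" and "attitude" of the camera in the world. Camera axes: x right, y down, z forward; pixel columns grow to the right and rows downward; lengths in m; the calibration is good to about 2 mm. A picture is of the moment at which its call begins. camera_info takes no time and is no camera call.
- ticket.hand_in(): hands the job in; it is judged then, once.
Trained networks look in the newest picture that a camera, given by its name, has taken for a name from the list of things; names that differ only in an ending like _2 or _b are one class to them, and where a whole thing is asked for, a point or a joint stands for the part that bears it (a point fixed in the world has none). Each returns a list of dicts, best first, with "conf" (0 to 1); they miss things now and then, are a little off and sometimes report something else, mostly with a low value. They report only what shows in the picture. A call takes as long as a camera call. They do not tell look-alikes from the thing itself.
- models.regions_of(camera, label): "mask" (384x512 bool, what is visible of it) and "extent" ([left, top, right, bottom] in pixels, round what is visible of it).
The state is a dict: "time": time; "qpos": joint angles; "qvel": joint speeds; "joint_efforts": joint torques, N m; "tool_pos": TCP position; "tool_rot": TCP orientation; "contact_force": force on the tool from outside, world axes, zero at the start; "torque": the same for the moment, N m; "opening": finger opening in m; "grip_force": force on a finger pad.
Only numpy, scipy, OpenCV 4.12 (cv2) and the standard library are available. Lean on these libraries where they do the work, as an engineer would, in place of code of your own. Each camera call takes 0.05 s, during which the arm holds its last target. There are 200 camera calls.

## Working session

There is one attempt and no reset: what is moved stays moved. The work goes in short steps, Python scripts to look and compute and a tool call to move; the robot and the scene stay as the last step left them, time stands still between calls to the robot, and variables do not carry over. Pictures are saved under pics/ and viewed, at most 14 in all, crops included, and the job is handed in when it is done.

Besides the shell and the picture viewer there is one more tool, called after "Request:" by a JSON object that holds its "name" and its "arguments", one argument or row to a line. send_rows: Moves the arm, as the interface text tells. Its arguments: {"type":"object","properties":{"plan":{"type":"array"},"hand":{"type":"number"},"squeeze":{"type":"number"}},"required":["plan"]}

```bash
mkdir -p pics; ls
python3 - <<'E'
from cell import status, read_camera, camera_info
import cv2
print(status.observe())
for n in("top","side"):
    print(n,camera_info(n)); cv2.imwrite(f"pics/{n}0.png",read_camera(n)[:,:,::-1])
E
```

```text
pics
{'time': 0.0, 'qpos': array([-1.42600659e+00,  3.42712027e-01,  1.52501589e+00,  2.01226117e-06,
        1.27538352e+00, -1.46019105e-01]), 'qvel': array([-0.00080061, -0.00070574, -0.00059567, -0.0014357 ,  0.00227275,
       -0.00067521]), 'joint_efforts': array([-1.75125428e-03, -4.31241024e+01, -2.44228953e+01,  7.15137203e-02,
        5.57394954e-02, -1.06980574e-04]), 'tool_pos': array([ 0.15049086, -0.50258805,  0.25105088]), 'tool_rot': array([-3.14009032e+00, -2.22887067e-04,  2.90808090e-01]), 'contact_force': array([-0.15785989,  0.78898554,  0.0353919 ]), 'torque': array([-0.00114746, -0.00536405,  0.00132176]), 'grip_force': 0.0, 'opening': 0.0921352966018507}
top {'vfov': 42.99510027441687, 'cx': 250.49859558051995, 'cy': 190.45107691250448, 'origin': array([ 0.25026844, -0.08021048,  1.43393078]), 'attitude': array([-2.96768406, -0.00570256, -1.57150954])}
side {'vfov': 54.89189429217348, 'cx': 250.53961735017253, 'cy': 191.35982410347987, 'origin': array([0.06519134, 0.43235649, 0.83032893]), 'attitude': array([-2.43062954,  0.01188844, -2.44523036])}
```

View pics/top0.png

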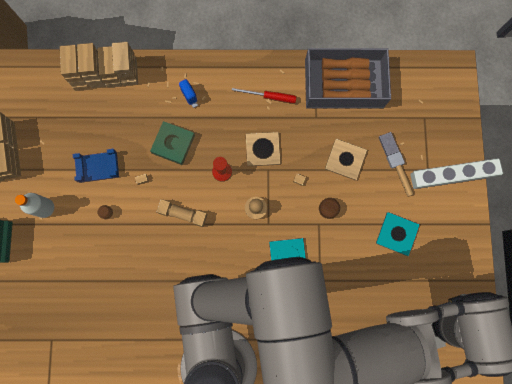

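View pics/side0.png

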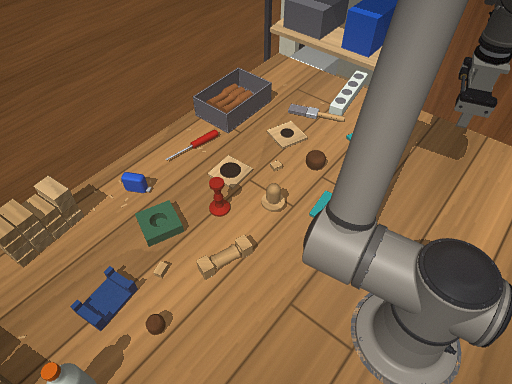

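The top view shows these positions:
- Leg (183,212), big foot (329,208), small foot (105,211), cap (257,207), candlestick (221,168).
- Cradle (96,166) and green socket (174,142).
- Plywood plates at (263,148), with the larger black disc, and (346,159), with the smaller one.
- Turquoise look-alikes at (398,233) and (288,250), which are not meant.

Next I'll get masks and fit poses by silhouette.

```bash
cat > h.py <<'E'
import numpy as np, cv2
from scipy.spatial.transform import Rotation as Ro
from scipy.optimize import minimize
from cell import status, read_camera, camera_info, models
INFO={n:camera_info(n) for n in("top","side")}
def proj(n,P):
    i=INFO[n]; f=192/np.tan(np.radians(i["vfov"]/2))
    c=(np.atleast_2d(P)-i["origin"])@Ro.from_euler("xyz",i["attitude"]).as_matrix()
    return c[:,:2]/c[:,2:]*f+[i["cx"],i["cy"]]
def unproj(n,uv,z):
    i=INFO[n]; f=192/np.tan(np.radians(i["vfov"]/2))
    d=Ro.from_euler("xyz",i["attitude"]).as_matrix()@np.array([(uv[0]-i["cx"])/f,(uv[1]-i["cy"])/f,1])
    return i["origin"]+d*(z-i["origin"][2])/d[2]
def box(x,y,z): return np.array([[a,b,c] for a in x for b in y for c in z])/1000
def rev(prof):
    t=np.linspace(0,2*np.pi,40); D=[np.c_[r*np.cos(t),r*np.sin(t),0*t+z]/1000 for z,r in prof]
    return [np.vstack(p) for p in zip(D,D[1:])]
t=np.linspace(0,2*np.pi,40)
def foot(R,a,b,h): return rev([(0,.7*R),(a/2,.92*R),(a,R),(b,R),((b+h)/2,.92*R),(h,.7*R)])
M=dict(leg_center=[box((-70,-40),(-20,20),(0,40)),box((40,70),(-20,20),(0,40)),np.vstack([np.c_[0*t+x,17*np.cos(t),20+17*np.sin(t)]/1000 for x in(-40,40)])],
 bigfoot_center=foot(30,13,33,44), smallfoot_center=foot(20,9,29,38),
 cap_center=rev([(0,15),(20,15)])+rev([(20,33),(27,33)])+rev([(27,13),(40,13)])+rev([(40,20),(74,20),(84,15),(90,4)]),
 cradle_seat=[box((-60,60),(-40,40),(0,12))]+[box((s-10,s+10),y,(0,h)) for s in(-50,50) for y,h in(((-40,40),25),((28,40),40),((-40,-28),40))],
 bigpad_top=[box((-50,50),(-50,50),(0,12))], smallpad_top=[box((-50,50),(-50,50),(0,12))],
 socket_hole0=[box((-50,50),(-50,50),(0,30))], candlestick_center=rev([(0,30),(8,30)])+rev([(8,8),(112,8)]))
def render(n,pieces,x,y,yaw,z=0):
    im=np.zeros((768*2,1024*2),np.uint8); c,s=np.cos(yaw),np.sin(yaw)
    for p in pieces:
        w=p@np.array([[c,s,0],[-s,c,0],[0,0,1]])+[x,y,z]
        cv2.fillConvexPoly(im,cv2.convexHull(((proj(n,w)+.5)*4-.5).astype(np.float32)*16).round().astype(np.int32),255,cv2.LINE_8,4)
    return cv2.resize(im,(512,384),interpolation=cv2.INTER_AREA)/255.
def fit(label,masks,x0,z=0,yaw=True):
    def cost(p): return sum(np.abs(cv2.GaussianBlur(render(n,M[label],p[0]/1000,p[1]/1000,p[2]/100 if yaw else 0,z),(0,0),1)-m).sum() for n,m in ms)
    ms=[(n,cv2.GaussianBlur(m.astype(float),(0,0),1)) for n,m in masks]
    best=None
    for w in ([k*22.5 for k in range(8)] if yaw else [0]):
        w=w*np.pi/180*100; c=cost([x0[0]*1000,x0[1]*1000,w])
        if best is None or c<best[0]: best=(c,w)
    s=np.array([x0[0]*1000,x0[1]*1000,best[1]])
    r=minimize(cost,s,method="Nelder-Mead",options=dict(initial_simplex=[s,s+[8,0,0],s+[0,8,0],s+[0,0,15]],maxiter=150,xatol=.1,fatol=.1))
    return r.x[:2],np.degrees(r.x[2]/100),r.fun
def cands(n,label): return models.regions_of(n,label)
E
cat > loc.py <<'E'
from h import *
from cell import read_camera
ap=dict(leg_center=(183,212),bigfoot_center=(329,208),smallfoot_center=(105,211),cap_center=(257,207),cradle_seat=(96,166),bigpad_top=(263,148),smallpad_top=(346,159),socket_hole0=(174,142),candlestick_center=(221,168))
for n in("top","side"): read_camera(n)
for l,uv in ap.items():
    x0=unproj("top",uv,.02)[:2]; ms=[]
    for n in("top","side"):
        e=proj(n,[*x0,.02])[0]
        c=[(np.hypot(*(np.argwhere(r["mask"]).mean(0)[::-1]-e)),r) for r in cands(n,l)]
        print(l,n,[(round(a),round(r["conf"],2)) for a,r in c])
        c=[r for a,r in c if a<18]
        if c: ms.append((n,c[0]["mask"]))
    yaw=l not in("bigfoot_center","smallfoot_center","cap_center","candlestick_center")
    for sub in ([ms]+[[m] for m in ms] if len(ms)>1 else [ms]):
        p,w,c=fit(l,sub,x0,yaw=yaw); print("   ",[m[0] for m in sub],p.round(1),round(w%180,1),round(c,1),[int(m[1].sum()) for m in sub])
E
time python3 loc.py
python3 - <<'E'
import cv2,numpy as np
a=cv2.imread("pics/top0.png")[120:265,60:430]
cv2.imwrite("pics/crop1.png",cv2.resize(a,None,fx=2.15,fy=2.15,interpolation=cv2.INTER_CUBIC))
E
```

```text
leg_center top [(2, 0.79)]
leg_center side [(1, 0.73)]
    ['top', 'side'] [431.9 109.7] 73.0 206.1 [536, 984]
    ['top'] [431.5 111.7] 71.6 133.3 [536]
    ['side'] [431.9 109.8] 72.6 69.3 [984]
bigfoot_center top [(1, 0.86)]
bigfoot_center side []
    ['top'] [ 447.2 -318. ] 3.0 35.3 [329]
smallfoot_center top [(1, 0.59)]
smallfoot_center side [(2, 0.65)]
    ['top', 'side'] [436.  335.2] 10.1 84.1 [160, 275]
    ['top'] [435.6 335.9] 2.1 21.0 [160]
    ['side'] [434.7 332.6] 4.2 61.8 [275]
cap_center top [(2, 0.76), (72, 0.27)]
cap_center side [(3, 0.79), (74, 0.6)]
    ['top', 'side'] [ 446.7 -104. ] 3.5 88.4 [399, 446]
    ['top'] [ 448.1 -102.3] 179.9 17.4 [399]
    ['side'] [ 448.8 -107.7] 3.8 46.0 [446]
cradle_seat top [(0, 0.87)]
cradle_seat side [(2, 0.69)]
    ['top', 'side'] [573.4 369.3] 97.8 172.9 [1184, 1907]
    ['top'] [573.6 370.4] 98.1 47.5 [1184]
    ['side'] [573.6 368. ] 97.3 109.2 [1907]
bigpad_top top [(103, 0.78), (1, 0.68)]
bigpad_top side [(2, 0.8), (97, 0.72)]
    ['top', 'side'] [ 629.5 -124.8] 2.6 241.6 [1074, 710]
    ['top'] [ 629.2 -124.3] 1.4 53.0 [1074]
    ['side'] [ 632.1 -131.2] 4.2 174.1 [710]
smallpad_top top [(0, 0.89), (90, 0.72)]
smallpad_top side [(2, 0.56)]
    ['top', 'side'] [ 597.7 -375.8] 68.4 120.7 [1085, 660]
    ['top'] [ 597.3 -375.2] 68.6 58.3 [1085]
    ['side'] [ 598.  -379.6] 68.6 36.2 [660]
socket_hole0 top [(2, 0.7)]
socket_hole0 side [(2, 0.84)]
    ['top', 'side'] [645.6 143.7] 67.7 170.6 [1146, 1313]
    ['top'] [645.1 145.7] 68.4 86.7 [1146]
    ['side'] [644.6 142.2] 66.6 70.4 [1313]
candlestick_center top [(2, 0.61)]
candlestick_center side [(5, 0.8), (57, 0.65)]
    ['top', 'side'] [562.3  -4. ] 7.3 197.3 [355, 505]
    ['top'] [561.4  -1.3] 1.3 54.2 [355]
    ['side'] [561.9  -6.2] 8.9 122.2 [505]
real	0m10.657s
user	0m12.201s
sys	0m2.435s
```

View pics/crop1.png

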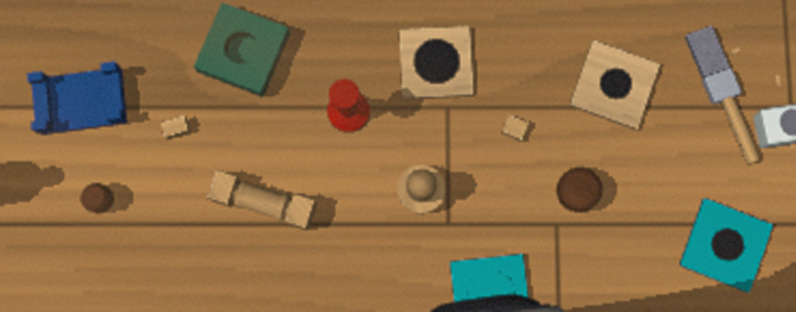

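The enlarged crop shows two plates with black discs in each colour. The plywood plate at top pixel (263,148) has the bigger disc, so it is bigpad. The one at (346,159) has the smaller disc, so it is smallpad. The turquoise plates at (398,233) and (288,250) are look-alikes to leave alone. Now a helper to turn targets into tool-axis offsets.

```bash
cat > go.py <<'E'
# usage: go.py yawdeg x,y,z [x,y,z ...] (mm): total turn (rad), then offsets in the tool axes after the turn
import sys,numpy as np
from cell import status
s=status.observe(); p=s["tool_pos"]*1000; y0=s["tool_rot"][2]
print("t",round(s["time"],2),"p",p.round(1),"rot",s["tool_rot"].round(3),"q6",round(s["qpos"][5],2),"F",s["contact_force"].round(1),"open",round(s["opening"]*1000,1),"grip",round(s["grip_force"],1))
if len(sys.argv)>1:
    y=y0 if sys.argv[1]=="k" else np.radians(float(sys.argv[1]))
    d=(y-y0+np.pi)%(2*np.pi)-np.pi
    print("turn",round(-d,3))
    for a in sys.argv[2:]:
        q=np.array([float(v) for v in a.split(",")]); e=q-p; p=q
        print(a,"offset",np.round([e[0]*np.cos(y)+e[1]*np.sin(y),e[0]*np.sin(y)-e[1]*np.cos(y),-e[2]],1))
E
python3 go.py 72.5 400,-250,200 432,110,130 432,110,30
```

```text
t 1.1 p [ 150.6 -503.   251.8] rot [ 3.141 -0.     0.291] q6 -0.15 F [ 0.5  0.4 -0.5] open 91.8 grip 0.0
turn -0.975
400,-250,200 offset [316.3 161.8  51.8]
432,110,130 offset [353.  -77.7  70. ]
432,110,30 offset [  0.   0. 100.]
```

Request:
{"name": "send_rows", "arguments": {
  "plan": [
    {"offset":[0,0,0],"yaw":-0.14},
    {"offset":[0,0,0],"yaw":-0.14},
    {"offset":[0,0,0],"yaw":-0.14},
    {"offset":[0,0,0],"yaw":-0.14},
    {"offset":[0,0,0],"yaw":-0.14},
    {"offset":[0,0,0],"yaw":-0.14},
    {"offset":[0,0,0],"yaw":-0.135},
    {"offset":[35,18,6],"yaw":0},
    {"offset":[35,18,6],"yaw":0},
    {"offset":[35,18,6],"yaw":0},
    {"offset":[35,18,6],"yaw":0},
    {"offset":[35,18,6],"yaw":0},
    {"offset":[35,18,6],"yaw":0},
    {"offset":[35,18,6],"yaw":0},
    {"offset":[35,18,6],"yaw":0},
    {"offset":[35,18,6],"yaw":0}
  ],
  "hand": 0,
  "squeeze": 20
}}

```text
time: 2.7
tool_pos: [0.4007, -0.25, 0.1977]
tool_rot: [3.141, 0.0, 1.266]
contact_force: [-0.1, -1.3, -0.6]
opening: 0.0916
grip_force: 0.0
```

```bash
python3 go.py 72.5 432,110,130 432,110,30
```

```text
t 2.7 p [ 400.7 -250.   197.7] rot [3.141 0.    1.266] q6 -0.42 F [-0.1 -1.3 -0.6] open 91.6 grip 0.0
turn 0.0
432,110,130 offset [352.7 -78.4  67.7]
432,110,30 offset [  0.   0. 100.]
```

Request:
{"name": "send_rows", "arguments": {
  "plan": [
    {"offset":[35,-8,4],"yaw":0},
    {"offset":[35,-8,4],"yaw":0},
    {"offset":[35,-8,4],"yaw":0},
    {"offset":[35,-8,4],"yaw":0},
    {"offset":[35,-8,4],"yaw":0},
    {"offset":[35,-8,4],"yaw":0},
    {"offset":[36,-8,6],"yaw":0},
    {"offset":[36,-8,10],"yaw":0},
    {"offset":[36,-8,12],"yaw":0},
    {"offset":[34,-6,16],"yaw":0},
    {"offset":[0,0,25],"yaw":0},
    {"offset":[0,0,25],"yaw":0},
    {"offset":[0,0,25],"yaw":0},
    {"offset":[0,0,15],"yaw":0},
    {"offset":[0,0,10],"yaw":0}
  ]
}}

```text
time: 4.2
tool_pos: [0.4306, 0.108, 0.0286]
tool_rot: [-3.14, 0.001, 1.266]
contact_force: [0.1, 0.1, -0.5]
opening: 0.0918
grip_force: 0.0
```

```bash
python3 go.py 72.5 432,110,30
python3 - <<'E'
from h import *
t=read_camera("side")
e=proj("side",[.432,.110,.03])[0].astype(int);print(e)
a=t[max(0,e[1]-90):e[1]+60,e[0]-100:e[0]+100,::-1]
cv2.imwrite("pics/s1.png",cv2.resize(a,None,fx=3.5,fy=3.5,interpolation=cv2.INTER_CUBIC))
E
```

```text
t 4.2 p [430.6 108.   28.6] rot [-3.140e+00  1.000e-03  1.266e+00] q6 0.38 F [ 0.1  0.1 -0.5] open 91.8 grip 0.0
turn 0.001
432,110,30 offset [ 2.3  0.7 -1.4]
[224 254]
```

View pics/s1.png

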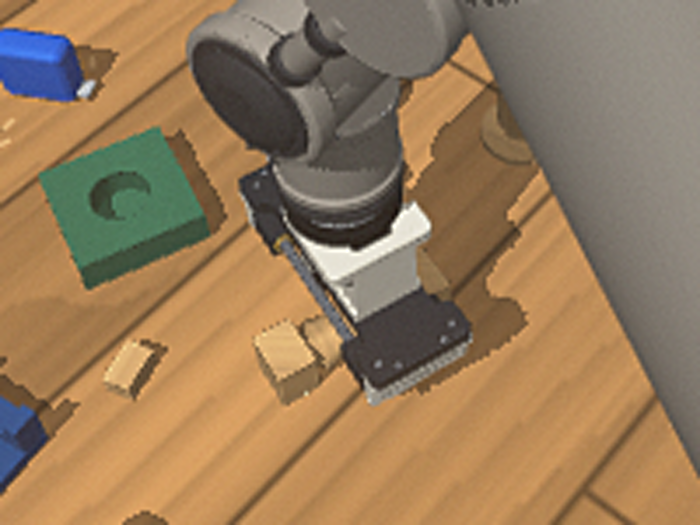

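The side crop shows the gripper straddling the leg's middle, around full-picture pixel (224,254). I'll close.

Request:
{"name": "send_rows", "arguments": {
  "plan": [
    {"offset":[2,0,0],"yaw":0},
    {"offset":[0,0,0],"yaw":0},
    {"offset":[0,0,0],"yaw":0},
    {"offset":[0,0,0],"yaw":0},
    {"offset":[0,0,0],"yaw":0},
    {"offset":[0,0,0],"yaw":0},
    {"offset":[0,0,0],"yaw":0},
    {"offset":[0,0,0],"yaw":0}
  ],
  "hand": 1,
  "squeeze": 25
}}

```text
time: 5.05
tool_pos: [0.4316, 0.1099, 0.0297]
tool_rot: [3.141, 0.0, 1.266]
contact_force: [-0.2, -0.3, 1.1]
opening: 0.0333
grip_force: 25.0
```

```bash
python3 go.py 97.6 432,110,120 573.5,369.5,120 573.5,369.5,54
```

```text
t 5.05 p [431.6 109.9  29.7] rot [3.141 0.    1.266] q6 0.38 F [-0.2 -0.3  1.1] open 33.3 grip 25.0
turn -0.438
432,110,120 offset [  0.    0.4 -90.3]
573.5,369.5,120 offset [238.5 174.6  -0. ]
573.5,369.5,54 offset [ 0.  0. 66.]
```

Request:
{"name": "send_rows", "arguments": {
  "plan": [
    {"offset":[0,0,-20],"yaw":0},
    {"offset":[0,0,-35],"yaw":0},
    {"offset":[0,0,-35],"yaw":0},
    {"offset":[0,0,0],"yaw":-0.11},
    {"offset":[0,0,0],"yaw":-0.11},
    {"offset":[0,0,0],"yaw":-0.11},
    {"offset":[0,0,0],"yaw":-0.11},
    {"offset":[24,17.5,0],"yaw":0},
    {"offset":[24,17.5,0],"yaw":0},
    {"offset":[24,17.5,0],"yaw":0},
    {"offset":[24,17.5,0],"yaw":0},
    {"offset":[24,17.5,0],"yaw":0},
    {"offset":[24,17.5,0],"yaw":0},
    {"offset":[24,17.5,0],"yaw":0},
    {"offset":[24,17.5,0],"yaw":0},
    {"offset":[24,17.5,0],"yaw":0},
    {"offset":[24,17.5,0],"yaw":0},
    {"offset":[0,0,15],"yaw":0},
    {"offset":[0,0,15],"yaw":0},
    {"offset":[0,0,0],"yaw":0}
  ]
}}

```text
time: 7.05
tool_pos: [0.5702, 0.3694, 0.0855]
tool_rot: [-3.134, 0.003, 1.705]
contact_force: [-0.1, -0.8, -2.4]
opening: 0.0335
grip_force: 25.0
```

```bash
python3 go.py 97.6 573.5,369.5,90 573.5,369.5,55
python3 - <<'E'
from h import *
for n,(x0,x1,y0,y1) in dict(top=(40,150,120,210),side=(40,180,220,340)).items():
    t=read_camera(n); r=models.regions_of(n,"leg_center")
    print(n,[(x["conf"],x["extent"],np.argwhere(x["mask"]).mean(0)[::-1].round(1)) for x in r[:2]], proj(n,[.5735,.3695,.08]).round(1))
    cv2.imwrite(f"pics/{n}2.png",cv2.resize(t[y0:y1,x0:x1,::-1],None,fx=5,fy=5,interpolation=cv2.INTER_CUBIC))
a,b=[cv2.imread(f"pics/{n}2.png") for n in("top","side")]
h=450; a,b=[cv2.resize(i,(400,int(i.shape[0]*400/i.shape[1]))) for i in(a,b)]
m=np.zeros((max(len(a),len(b)),800,3),np.uint8); m[:len(a),:400]=a; m[:len(b),400:]=b; cv2.imwrite("pics/ts2.png",m)
E
```

```text
t 7.05 p [570.2 369.4  85.5] rot [-3.134e+00  3.000e-03  1.705e+00] q6 0.33 F [-0.1 -0.8 -2.4] open 33.5 grip 25.0
turn 0.002
573.5,369.5,90 offset [-0.3  3.3 -4.5]
573.5,369.5,55 offset [ 0.  0. 35.]
top [(0.77, [94.3, 153.2, 115.6, 170.3], array([105.1, 160.1]))] [[ 89.6 160.8]]
side [(0.76, [62.5, 294.0, 93.6, 325.0], array([ 78.1, 305.7])), (0.57, [305.8, 151.5, 329.4, 168.9], array([315.2, 159.5]))] [[ 96.2 285.9]]
```

View pics/ts2.png

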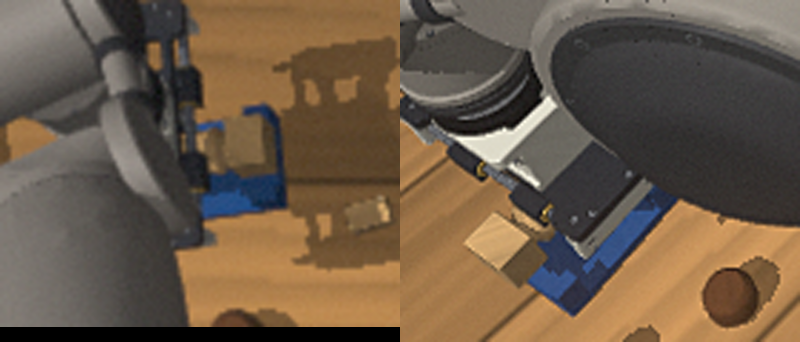

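The leg hangs level over the cradle. Its +y end shows at side pixel (78,306) and its −y end at top pixel (105,160). I'll lower it with a 3 mm correction.

Request:
{"name": "send_rows", "arguments": {
  "plan": [
    {"offset":[0,3,0],"yaw":0},
    {"offset":[0,0,0],"yaw":0},
    {"offset":[0,0,10],"yaw":0},
    {"offset":[0,0,10],"yaw":0},
    {"offset":[0,0,5],"yaw":0},
    {"offset":[0,0,3],"yaw":0},
    {"offset":[0,0,0],"yaw":0},
    {"offset":[0,0,0],"yaw":0}
  ]
}}

```text
time: 8.05
tool_pos: [0.5757, 0.3718, 0.0617]
tool_rot: [3.141, 0.0, 1.706]
contact_force: [-1.2, -0.2, -1.6]
opening: 0.0334
grip_force: 25.0
```

```bash
python3 go.py 97.6 573.5,369.5,55
```

```text
t 8.05 p [575.7 371.8  61.7] rot [3.141 0.    1.706] q6 0.33 F [-1.2 -0.2 -1.6] open 33.4 grip 25.0
turn 0.002
573.5,369.5,55 offset [-2.  -2.5  6.7]
```

Request:
{"name": "send_rows", "arguments": {
  "plan": [
    {"offset":[-2,-2.5,0],"yaw":0},
    {"offset":[0,0,3],"yaw":0},
    {"offset":[0,0,3],"yaw":0},
    {"offset":[0,0,1],"yaw":0},
    {"offset":[0,0,0],"yaw":0},
    {"offset":[0,0,0],"yaw":0},
    {"offset":[0,0,0],"yaw":0}
  ]
}}

```text
time: 8.75
tool_pos: [0.5734, 0.3694, 0.0548]
tool_rot: [3.142, 0.0, 1.706]
contact_force: [-1.1, -0.2, 0.5]
opening: 0.0333
grip_force: 25.0
```

Request:
{"name": "send_rows", "arguments": {
  "plan": [
    {"offset":[0,0,0],"yaw":0},
    {"offset":[0,0,0],"yaw":0},
    {"offset":[0,0,0],"yaw":0},
    {"offset":[0,0,0],"yaw":0},
    {"offset":[0,0,0],"yaw":0},
    {"offset":[0,0,0],"yaw":0},
    {"offset":[0,0,-15],"yaw":0},
    {"offset":[0,0,-25],"yaw":0},
    {"offset":[0,0,-50],"yaw":0},
    {"offset":[0,0,-50],"yaw":0},
    {"offset":[0,0,-10],"yaw":0}
  ],
  "hand": 0
}}

```text
time: 9.85
tool_pos: [0.5758, 0.3707, 0.2137]
tool_rot: [3.129, -0.004, 1.706]
contact_force: [1.5, -0.0, 0.8]
opening: 0.0918
grip_force: 0.0
```

```bash
python3 go.py k 450,-100,200 447,-317,140 447,-317,29
```

```text
t 9.85 p [575.8 370.7 213.7] rot [ 3.129 -0.004  1.706] q6 0.33 F [ 1.5 -0.   0.8] open 91.8 grip 0.0
turn -0.0
450,-100,200 offset [-449.4 -188.1   13.7]
447,-317,140 offset [-214.6  -32.2   60. ]
447,-317,29 offset [  0.   0. 111.]
```

Request:
{"name": "send_rows", "arguments": {
  "plan": [
    {"offset":[-37,-15.5,0],"yaw":0},
    {"offset":[-37,-15.5,0],"yaw":0},
    {"offset":[-37,-15.5,0],"yaw":0},
    {"offset":[-37,-15.5,0],"yaw":0},
    {"offset":[-37,-15.5,0],"yaw":0},
    {"offset":[-37,-15.5,0],"yaw":0},
    {"offset":[-37,-15.5,0],"yaw":0},
    {"offset":[-37,-15.5,0],"yaw":0},
    {"offset":[-37,-15.5,0],"yaw":0},
    {"offset":[-37,-15.5,0],"yaw":0},
    {"offset":[-37,-15.5,0],"yaw":0},
    {"offset":[-42,-17,0],"yaw":0},
    {"offset":[-43,-7,0],"yaw":0},
    {"offset":[-43,-7,10],"yaw":0},
    {"offset":[-43,-7,20],"yaw":0},
    {"offset":[-43,-7,20],"yaw":0},
    {"offset":[-43,-7,20],"yaw":0},
    {"offset":[0,0,0],"yaw":0},
    {"offset":[0,0,0],"yaw":0},
    {"offset":[0,0,0],"yaw":0}
  ]
}}

```text
time: 11.85
tool_pos: [0.4425, -0.3177, 0.1355]
tool_rot: [3.141, 0.0, 1.706]
contact_force: [-0.7, 0.4, 0.3]
opening: 0.0916
grip_force: 0.0
```

```bash
python3 go.py k 447,-318,80 447,-318,30
python3 - <<'E'
from h import *
for n in("top","side"): read_camera(n)
ms=[]
for n in("top","side"):
    for r in models.regions_of(n,"leg_center"):
        e=proj(n,[.5735,.3695,.045])[0]; d=np.argwhere(r["mask"]).mean(0)[::-1]-e
        print(n,round(r["conf"],2),d.round(1))
        if np.hypot(*d)<20: ms.append((n,r["mask"])); break
for s in [ms]+[[m] for m in ms]: print([m[0] for m in s],fit("leg_center",s,(.5735,.3695),z=.025))
ms=[]
for n in("top","side"):
    for r in models.regions_of(n,"bigfoot_center"):
        e=proj(n,[.447,-.318,.02])[0]; d=np.argwhere(r["mask"]).mean(0)[::-1]-e
        print(n,round(r["conf"],2),d.round(1),r["mask"].sum())
E
```

```text
t 11.85 p [ 442.5 -317.7  135.5] rot [3.141 0.    1.706] q6 -0.9 F [-0.7  0.4  0.3] open 91.6 grip 0.0
turn -0.0
447,-318,80 offset [-0.9  4.4 55.5]
447,-318,30 offset [ 0.  0. 50.]
top 0.7 [-1.5 -0.2]
side 0.86 [-1.6  1. ]
['top', 'side'] (array([574.22482158, 370.25040783]), np.float64(97.99102513687409), np.float64(146.77371015994342))
['top'] (array([573.88268513, 372.69546141]), np.float64(98.3455577736253), np.float64(57.964389682992646))
['side'] (array([574.33747246, 370.18944464]), np.float64(98.16181758183477), np.float64(73.54791414095352))
```

Request:
{"name": "send_rows", "arguments": {
  "plan": [
    {"offset":[-1,4.5,10],"yaw":0},
    {"offset":[0,0,30],"yaw":0},
    {"offset":[0,0,30],"yaw":0},
    {"offset":[0,0,20],"yaw":0},
    {"offset":[0,0,10],"yaw":0},
    {"offset":[0,0,6],"yaw":0},
    {"offset":[0,0,0],"yaw":0},
    {"offset":[0,0,0],"yaw":0}
  ]
}}

```text
time: 12.95
tool_pos: [0.4474, -0.3193, 0.0295]
tool_rot: [3.141, 0.001, 1.706]
contact_force: [0.3, -0.6, -0.1]
opening: 0.0919
grip_force: 0.0
```

Request:
{"name": "send_rows", "arguments": {
  "plan": [
    {"offset":[0,0,0],"yaw":0},
    {"offset":[0,0,0],"yaw":0},
    {"offset":[0,0,0],"yaw":0},
    {"offset":[0,0,0],"yaw":0},
    {"offset":[0,0,0],"yaw":0},
    {"offset":[0,0,0],"yaw":0}
  ],
  "hand": 1
}}

```text
time: 13.55
tool_pos: [0.447, -0.319, 0.0289]
tool_rot: [3.141, 0.0, 1.706]
contact_force: [-0.4, 0.9, 1.6]
opening: 0.0588
grip_force: 25.0
```

```bash
python3 go.py k 447.2,-318,110 629.3,-124.5,110 629.3,-124.5,45
```

```text
t 13.55 p [ 447.  -319.    28.9] rot [3.141 0.    1.706] q6 -0.89 F [-0.4  0.9  1.6] open 58.8 grip 25.0
turn -0.0
447.2,-318,110 offset [  0.9   0.4 -81.1]
629.3,-124.5,110 offset [167.2 206.5  -0. ]
629.3,-124.5,45 offset [ 0.  0. 65.]
```

Request:
{"name": "send_rows", "arguments": {
  "plan": [
    {"offset":[0,0,-20],"yaw":0},
    {"offset":[0,0,-30],"yaw":0},
    {"offset":[0,0,-31],"yaw":0},
    {"offset":[24,29.5,0],"yaw":0},
    {"offset":[24,29.5,0],"yaw":0},
    {"offset":[24,29.5,0],"yaw":0},
    {"offset":[24,29.5,0],"yaw":0},
    {"offset":[24,29.5,0],"yaw":0},
    {"offset":[24,29.5,0],"yaw":0},
    {"offset":[24,29.5,0],"yaw":0},
    {"offset":[0,0,20],"yaw":0},
    {"offset":[0,0,20],"yaw":0},
    {"offset":[0,0,10],"yaw":0},
    {"offset":[0,0,0],"yaw":0},
    {"offset":[0,0,0],"yaw":0},
    {"offset":[0,0,0],"yaw":0}
  ]
}}

```text
time: 15.15
tool_pos: [0.6295, -0.1252, 0.0609]
tool_rot: [3.14, 0.001, 1.705]
contact_force: [-0.3, 0.0, -1.1]
opening: 0.0591
grip_force: 25.0
```

```bash
python3 go.py k 629.3,-125.2,60 629.3,-125.2,44.5
python3 - <<'E'
from h import *
z=status.observe()["tool_pos"]; print(z)
for n in("top","side"):
    read_camera(n)
    for r in models.regions_of(n,"bigfoot_center")[:2]: print(n,r["conf"],np.argwhere(r["mask"]).mean(0)[::-1].round(1),r["mask"].sum(),proj(n,[*z[:2],z[2]-.008]))
E
```

```text
t 15.15 p [ 629.5 -125.2   60.9] rot [3.140e+00 1.000e-03 1.705e+00] q6 -0.45 F [-0.3  0.  -1.1] open 59.1 grip 25.0
turn -0.0
629.3,-125.2,60 offset [-0.  -0.2  0.9]
629.3,-125.2,44.5 offset [ 0.   0.  15.5]
[ 0.62951526 -0.12516588  0.06087845]
side 0.51 [226.3 162.1] 239 [[228.434268   161.08659819]]
```

Right on target. I'll lower, release and back off toward the small foot.

Request:
{"name": "send_rows", "arguments": {
  "plan": [
    {"offset":[0,0,8],"yaw":0},
    {"offset":[0,0,5],"yaw":0},
    {"offset":[0,0,3],"yaw":0},
    {"offset":[0,0,1],"yaw":0},
    {"offset":[0,0,0],"yaw":0},
    {"offset":[0,0,0],"yaw":0}
  ]
}}

```text
time: 15.95
tool_pos: [0.6284, -0.1245, 0.0439]
tool_rot: [-3.141, -0.0, 1.706]
contact_force: [-5.7, 1.3, 11.0]
opening: 0.0589
grip_force: 25.0
```

Request:
{"name": "send_rows", "arguments": {
  "plan": [
    {"offset":[0,0,0],"yaw":0},
    {"offset":[0,0,0],"yaw":0},
    {"offset":[0,0,0],"yaw":0},
    {"offset":[0,0,0],"yaw":0},
    {"offset":[0,0,0],"yaw":0},
    {"offset":[0,0,-15],"yaw":0},
    {"offset":[0,0,-30],"yaw":0},
    {"offset":[0,0,-50],"yaw":0},
    {"offset":[0,0,-50],"yaw":0},
    {"offset":[0,0,0],"yaw":0}
  ],
  "hand": 0
}}

```text
time: 16.95
tool_pos: [0.6325, -0.1257, 0.1974]
tool_rot: [3.127, 0.007, 1.706]
contact_force: [0.8, -0.3, 0.4]
opening: 0.0918
grip_force: 0.0
```

```bash
python3 go.py k 436,335,180 436,335,30
```

```text
t 16.95 p [ 632.5 -125.7  197.4] rot [3.127 0.007 1.706] q6 -0.45 F [ 0.8 -0.3  0.4] open 91.8 grip 0.0
turn -0.0
436,335,180 offset [ 482.9 -132.7   17.4]
436,335,30 offset [  0.   0. 150.]
```

Request:
{"name": "send_rows", "arguments": {
  "plan": [
    {"offset":[40,-11,0],"yaw":0},
    {"offset":[40,-11,0],"yaw":0},
    {"offset":[40,-11,0],"yaw":0},
    {"offset":[40,-11,0],"yaw":0},
    {"offset":[40,-11,0],"yaw":0},
    {"offset":[40,-11,0],"yaw":0},
    {"offset":[40,-11,0],"yaw":0},
    {"offset":[40,-11,0],"yaw":0},
    {"offset":[40,-11,0],"yaw":0},
    {"offset":[40,-11,0],"yaw":0},
    {"offset":[40,-11,10],"yaw":0},
    {"offset":[43,-11,20],"yaw":0},
    {"offset":[0,0,30],"yaw":0},
    {"offset":[0,0,30],"yaw":0},
    {"offset":[0,0,20],"yaw":0},
    {"offset":[0,0,0],"yaw":0},
    {"offset":[0,0,0],"yaw":0},
    {"offset":[0,0,0],"yaw":0}
  ]
}}

```text
time: 18.75
tool_pos: [0.4341, 0.3366, 0.0793]
tool_rot: [3.139, -0.001, 1.706]
contact_force: [0.2, 0.3, -0.5]
opening: 0.0915
grip_force: 0.0
```

```bash
python3 go.py k 435.8,335.2,30
cat > chk.py <<'E'
# chk.py label x y z(mm of underside)
import sys
from h import *
l=sys.argv[1]; x,y,z=[float(v)/1000 for v in sys.argv[2:5]]; ms=[]
for n in("top","side"):
    read_camera(n)
    for r in models.regions_of(n,l):
        d=np.argwhere(r["mask"]).mean(0)[::-1]-proj(n,[x,y,z+.02])[0]
        if np.hypot(*d)<18: ms.append((n,r["mask"])); break
for s in [ms]+[[m] for m in ms]:
    if s: p,w,c=fit(l,s,(x,y),z=z,yaw="foot" not in l and "c" != l[0]); print([m[0] for m in s],p.round(1),round(w,1),round(c))
E
python3 chk.py bigfoot_center 629 -125 15
```

```text
t 18.75 p [434.1 336.6  79.3] rot [ 3.139e+00 -1.000e-03  1.706e+00] q6 0.39 F [ 0.2  0.3 -0.5] open 91.5 grip 0.0
turn -0.0
435.8,335.2,30 offset [-1.6  1.5 49.3]
['top'] [ 628.7 -123.3] -2.6 12
['top'] [ 628.7 -123.3] -2.6 12
```

Request:
{"name": "send_rows", "arguments": {
  "plan": [
    {"offset":[-1,1.5,10],"yaw":0},
    {"offset":[0,0,20],"yaw":0},
    {"offset":[0,0,13],"yaw":0},
    {"offset":[0,0,6],"yaw":0},
    {"offset":[0,0,0],"yaw":0},
    {"offset":[0,0,0],"yaw":0}
  ]
}}

```text
time: 19.55
tool_pos: [0.435, 0.3355, 0.0288]
tool_rot: [3.141, -0.0, 1.706]
contact_force: [0.4, 0.1, 0.2]
opening: 0.0917
grip_force: 0.0
```

Request:
{"name": "send_rows", "arguments": {
  "plan": [
    {"offset":[0,0,0],"yaw":0},
    {"offset":[0,0,0],"yaw":0},
    {"offset":[0,0,0],"yaw":0},
    {"offset":[0,0,0],"yaw":0},
    {"offset":[0,0,0],"yaw":0},
    {"offset":[0,0,0],"yaw":0},
    {"offset":[0,0,0],"yaw":0},
    {"offset":[0,0,0],"yaw":0}
  ],
  "hand": 1,
  "squeeze": 20
}}

```text
time: 20.35
tool_pos: [0.4348, 0.3354, 0.0287]
tool_rot: [3.142, 0.0, 1.706]
contact_force: [0.1, 0.0, 0.5]
opening: 0.0395
grip_force: 20.0
```

```bash
python3 go.py k 435.8,335.2,190  500,0,190 597.3,-375.5,190 597.3,-375.5,45
```

```text
t 20.35 p [434.8 335.4  28.7] rot [3.142 0.    1.706] q6 0.38 F [0.1 0.  0.5] open 39.5 grip 20.0
turn -0.0
435.8,335.2,190 offset [  -0.3    1.  -161.3]
500,0,190 offset [-340.8   18.5   -0. ]
597.3,-375.5,190 offset [-385.2   45.9   -0. ]
597.3,-375.5,45 offset [  0.   0. 145.]
```

Request:
{"name": "send_rows", "arguments": {
  "plan": [
    {"offset":[0,0,-20],"yaw":0},
    {"offset":[0,0,-40],"yaw":0},
    {"offset":[0,0,-50],"yaw":0},
    {"offset":[0,0,-50],"yaw":0},
    {"offset":[-38,2,0],"yaw":0},
    {"offset":[-38,2,0],"yaw":0},
    {"offset":[-38,2,0],"yaw":0},
    {"offset":[-38,2,0],"yaw":0},
    {"offset":[-38,2,0],"yaw":0},
    {"offset":[-38,2,0],"yaw":0},
    {"offset":[-38,2,0],"yaw":0},
    {"offset":[-38,2,0],"yaw":0},
    {"offset":[-37,2.5,0],"yaw":0},
    {"offset":[0,0,0],"yaw":0}
  ]
}}

```text
time: 21.75
tool_pos: [0.4998, -0.0038, 0.1887]
tool_rot: [3.141, 0.001, 1.701]
contact_force: [-0.4, 0.7, -0.6]
opening: 0.0392
grip_force: 20.0
```

```bash
python3 go.py k 597.3,-375.4,190 597.3,-375.4,45
```

```text
t 21.75 p [499.8  -3.8 188.7] rot [3.141e+00 1.000e-03 1.701e+00] q6 -0.29 F [-0.4  0.7 -0.6] open 39.2 grip 20.0
turn -0.0
597.3,-375.4,190 offset [-381.2   48.3   -1.3]
597.3,-375.4,45 offset [  0.   0. 145.]
```

Request:
{"name": "send_rows", "arguments": {
  "plan": [
    {"offset":[-38,5,0],"yaw":0},
    {"offset":[-38,5,0],"yaw":0},
    {"offset":[-38,5,0],"yaw":0},
    {"offset":[-38,5,0],"yaw":0},
    {"offset":[-38,5,0],"yaw":0},
    {"offset":[-38,5,0],"yaw":0},
    {"offset":[-38,5,0],"yaw":0},
    {"offset":[-38,5,0],"yaw":0},
    {"offset":[-38,5,0],"yaw":0},
    {"offset":[-39,4,0],"yaw":0},
    {"offset":[0,0,40],"yaw":0},
    {"offset":[0,0,40],"yaw":0},
    {"offset":[0,0,35],"yaw":0},
    {"offset":[0,0,10],"yaw":0},
    {"offset":[0,0,0],"yaw":0},
    {"offset":[0,0,0],"yaw":0},
    {"offset":[0,0,0],"yaw":0}
  ]
}}

```text
time: 23.45
tool_pos: [0.6001, -0.3716, 0.0665]
tool_rot: [3.139, 0.003, 1.706]
contact_force: [-0.8, 0.4, -0.7]
opening: 0.0394
grip_force: 20.0
```

```bash
python3 go.py k 597.0,-375.4,60 597.0,-375.4,44
```

```text
t 23.45 p [ 600.1 -371.6   66.5] rot [3.139e+00 3.000e-03 1.706e+00] q6 -0.8 F [-0.8  0.4 -0.7] open 39.4 grip 20.0
turn -0.0
597.0,-375.4,60 offset [-3.4 -3.6  6.5]
597.0,-375.4,44 offset [ 0.  0. 16.]
```

Request:
{"name": "send_rows", "arguments": {
  "plan": [
    {"offset":[-3.5,-3.5,6],"yaw":0},
    {"offset":[0,0,0],"yaw":0},
    {"offset":[0,0,0],"yaw":0},
    {"offset":[0,0,0],"yaw":0}
  ]
}}

```text
time: 23.85
tool_pos: [0.5958, -0.375, 0.0579]
tool_rot: [3.141, 0.0, 1.706]
contact_force: [0.9, 0.2, -0.7]
opening: 0.0395
grip_force: 20.0
```

```bash
python3 go.py k 597.0,-375.4,44
```

```text
t 23.85 p [ 595.8 -375.    57.9] rot [3.141 0.    1.706] q6 -0.81 F [ 0.9  0.2 -0.7] open 39.5 grip 20.0
turn -0.0
597.0,-375.4,44 offset [-0.6  1.1 13.9]
```

Request:
{"name": "send_rows", "arguments": {
  "plan": [
    {"offset":[-0.5,1,6],"yaw":0},
    {"offset":[0,0,4],"yaw":0},
    {"offset":[0,0,3],"yaw":0},
    {"offset":[0,0,1],"yaw":0},
    {"offset":[0,0,0],"yaw":0},
    {"offset":[0,0,0],"yaw":0}
  ]
}}

```text
time: 24.45
tool_pos: [0.5969, -0.3752, 0.0437]
tool_rot: [3.142, 0.0, 1.706]
contact_force: [-0.2, 0.1, 1.1]
opening: 0.039
grip_force: 20.0
```

Request:
{"name": "send_rows", "arguments": {
  "plan": [
    {"offset":[0,0,0],"yaw":0},
    {"offset":[0,0,0],"yaw":0},
    {"offset":[0,0,0],"yaw":0},
    {"offset":[0,0,0],"yaw":0},
    {"offset":[0,0,0],"yaw":0},
    {"offset":[0,0,0],"yaw":0},
    {"offset":[0,0,-15],"yaw":0},
    {"offset":[0,0,-30],"yaw":0},
    {"offset":[0,0,-50],"yaw":0},
    {"offset":[0,0,-50],"yaw":0},
    {"offset":[0,0,0],"yaw":0},
    {"offset":[0,0,0],"yaw":0}
  ],
  "hand": 0
}}

```text
time: 25.65
tool_pos: [0.5975, -0.3757, 0.1919]
tool_rot: [3.138, 0.004, 1.706]
contact_force: [-0.8, -0.4, -1.0]
opening: 0.0922
grip_force: 0.0
```

```bash
python3 go.py k 447.5,-103,190 447.5,-103,68
```

```text
t 25.65 p [ 597.5 -375.7  191.9] rot [3.138 0.004 1.706] q6 -0.8 F [-0.8 -0.4 -1. ] open 92.2 grip 0.0
turn -0.0
447.5,-103,190 offset [ 290.4 -111.9    1.9]
447.5,-103,68 offset [  0.   0. 122.]
```

Request:
{"name": "send_rows", "arguments": {
  "plan": [
    {"offset":[36,-14,0],"yaw":0},
    {"offset":[36,-14,0],"yaw":0},
    {"offset":[36,-14,0],"yaw":0},
    {"offset":[36,-14,0],"yaw":0},
    {"offset":[36,-14,0],"yaw":0},
    {"offset":[36,-14,0],"yaw":0},
    {"offset":[36,-14,0],"yaw":0},
    {"offset":[38,-14,0],"yaw":0},
    {"offset":[0,0,25],"yaw":0},
    {"offset":[0,0,20],"yaw":0},
    {"offset":[0,0,10],"yaw":0},
    {"offset":[0,0,0],"yaw":0},
    {"offset":[0,0,0],"yaw":0},
    {"offset":[0,0,0],"yaw":0}
  ]
}}

```text
time: 27.05
tool_pos: [0.4473, -0.1033, 0.1343]
tool_rot: [3.141, 0.001, 1.705]
contact_force: [-0.3, -0.1, -0.0]
opening: 0.0919
grip_force: 0.0
```

```bash
python3 go.py k 447.5,-103.5,68;python3 chk.py smallfoot_center 597 -375 15
```

```text
t 27.05 p [ 447.3 -103.3  134.3] rot [3.141e+00 1.000e-03 1.705e+00] q6 -0.53 F [-0.3 -0.1 -0. ] open 91.9 grip 0.0
turn -0.0
447.5,-103.5,68 offset [-0.2  0.1 66.3]
['top'] [ 597.2 -373.7] 2.6 11
['top'] [ 597.2 -373.7] 2.6 11
```

Request:
{"name": "send_rows", "arguments": {
  "plan": [
    {"offset":[0,0,20],"yaw":0},
    {"offset":[0,0,25],"yaw":0},
    {"offset":[0,0,15],"yaw":0},
    {"offset":[0,0,6],"yaw":0},
    {"offset":[0,0,0],"yaw":0},
    {"offset":[0,0,0],"yaw":0}
  ]
}}

```text
time: 27.85
tool_pos: [0.4473, -0.1032, 0.0683]
tool_rot: [3.141, 0.001, 1.706]
contact_force: [0.1, -0.5, 0.2]
opening: 0.0919
grip_force: 0.0
```

Request:
{"name": "send_rows", "arguments": {
  "plan": [
    {"offset":[0,0,0],"yaw":0},
    {"offset":[0,0,0],"yaw":0},
    {"offset":[0,0,0],"yaw":0},
    {"offset":[0,0,0],"yaw":0},
    {"offset":[0,0,0],"yaw":0},
    {"offset":[0,0,0],"yaw":0},
    {"offset":[0,0,0],"yaw":0},
    {"offset":[0,0,0],"yaw":0}
  ],
  "hand": 1,
  "squeeze": 25
}}

```text
time: 28.65
tool_pos: [0.4468, -0.103, 0.0677]
tool_rot: [-3.142, 0.0, 1.706]
contact_force: [-0.3, -0.6, -0.5]
opening: 0.0393
grip_force: 25.0
```

```bash
python3 go.py k 447.5,-103,150 450,100,150 645,145,150 645,145,78
```

```text
t 28.65 p [ 446.8 -103.    67.7] rot [-3.142  0.     1.706] q6 -0.53 F [-0.3 -0.6 -0.5] open 39.3 grip 25.0
turn -0.0
447.5,-103,150 offset [ -0.1   0.6 -82.3]
450,100,150 offset [200.8  29.8  -0. ]
645,145,150 offset [ 18.3 199.3  -0. ]
645,145,78 offset [ 0.  0. 72.]
```

Request:
{"name": "send_rows", "arguments": {
  "plan": [
    {"offset":[0,0,-20],"yaw":0},
    {"offset":[0,0,-30],"yaw":0},
    {"offset":[0,0,-32],"yaw":0},
    {"offset":[33,5,0],"yaw":0},
    {"offset":[33,5,0],"yaw":0},
    {"offset":[33,5,0],"yaw":0},
    {"offset":[33,5,0],"yaw":0},
    {"offset":[33,5,0],"yaw":0},
    {"offset":[36,5,0],"yaw":0},
    {"offset":[3,33,0],"yaw":0},
    {"offset":[3,33,0],"yaw":0},
    {"offset":[3,33,0],"yaw":0},
    {"offset":[3,33,0],"yaw":0},
    {"offset":[3,33,0],"yaw":0},
    {"offset":[3,34,0],"yaw":0},
    {"offset":[0,0,20],"yaw":0},
    {"offset":[0,0,10],"yaw":0},
    {"offset":[0,0,0],"yaw":0},
    {"offset":[0,0,0],"yaw":0},
    {"offset":[0,0,0],"yaw":0}
  ]
}}

```text
time: 30.65
tool_pos: [0.6444, 0.1449, 0.1208]
tool_rot: [3.14, 0.0, 1.706]
contact_force: [-0.1, -0.1, -0.7]
opening: 0.0393
grip_force: 25.0
```

```bash
python3 go.py k 645,145,110 645,145,78
python3 - <<'E'
from h import *
p=np.hstack([read_camera("top")[95:185,120:240,::-1],read_camera("side")[170:260,95:215,::-1]])
print(proj("top",[.645,.145,.03]),proj("side",[.645,.145,.03]))
cv2.imwrite("pics/c5.png",cv2.resize(p,None,fx=3.3,fy=3.3,interpolation=cv2.INTER_CUBIC))
E
```

```text
t 30.65 p [644.4 144.9 120.8] rot [3.14  0.    1.706] q6 -0.03 F [-0.1 -0.1 -0.7] open 39.3 grip 25.0
turn -0.0
645,145,110 offset [ 0.1  0.6 10.8]
645,145,78 offset [ 0.  0. 32.]
[[171.98505635 141.38519447]] [[157.32401053 219.36446874]]
```

View pics/c5.png

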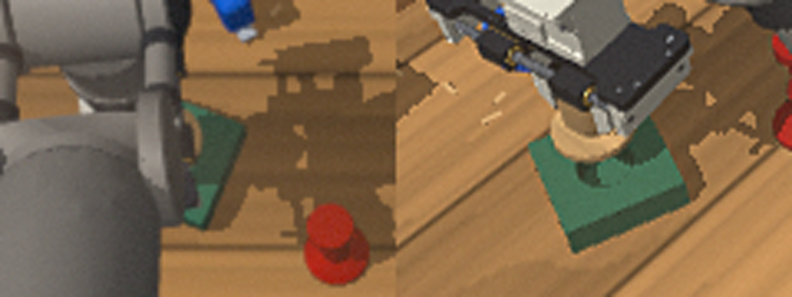

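The crops show the cap upright over the hole, at side pixel about (157,219), with the candlestick clear. I'll lower it.

Request:
{"name": "send_rows", "arguments": {
  "plan": [
    {"offset":[0,0,12],"yaw":0},
    {"offset":[0,0,10],"yaw":0},
    {"offset":[0,0,8],"yaw":0},
    {"offset":[0,0,6],"yaw":0},
    {"offset":[0,0,4],"yaw":0},
    {"offset":[0,0,2],"yaw":0},
    {"offset":[0,0,1],"yaw":0},
    {"offset":[0,0,0],"yaw":0},
    {"offset":[0,0,0],"yaw":0}
  ]
}}

```text
time: 31.65
tool_pos: [0.6443, 0.1449, 0.0777]
tool_rot: [3.141, 0.0, 1.706]
contact_force: [-4.3, -1.7, 5.5]
opening: 0.0393
grip_force: 25.0
```

Seated: the height is 77.7 mm and contact is light. I'll release and back away to clear the view.

Request:
{"name": "send_rows", "arguments": {
  "plan": [
    {"offset":[0,0,0],"yaw":0},
    {"offset":[0,0,0],"yaw":0},
    {"offset":[0,0,0],"yaw":0},
    {"offset":[0,0,0],"yaw":0},
    {"offset":[0,0,0],"yaw":0},
    {"offset":[0,0,0],"yaw":0},
    {"offset":[0,0,-15],"yaw":0},
    {"offset":[0,0,-35],"yaw":0},
    {"offset":[0,0,-50],"yaw":0},
    {"offset":[0,0,-40],"yaw":0},
    {"offset":[0,-45,0],"yaw":0},
    {"offset":[0,-45,0],"yaw":0},
    {"offset":[0,-45,0],"yaw":0},
    {"offset":[0,-45,0],"yaw":0},
    {"offset":[0,0,0],"yaw":0}
  ],
  "hand": 0
}}

```text
time: 33.15
tool_pos: [0.4597, 0.1203, 0.217]
tool_rot: [-3.136, -0.0, 1.706]
contact_force: [-0.4, -0.6, -0.7]
opening: 0.0916
grip_force: 0.0
```

```bash
python3 go.py k 430,-280,220
```

```text
t 33.15 p [459.7 120.3 217. ] rot [-3.136 -0.     1.706] q6 -0.04 F [-0.4 -0.6 -0.7] open 91.6 grip 0.0
turn -0.0
430,-280,220 offset [-392.6  -83.6   -3. ]
```

Request:
{"name": "send_rows", "arguments": {
  "plan": [
    {"offset":[-40,-8.5,0],"yaw":0},
    {"offset":[-40,-8.5,0],"yaw":0},
    {"offset":[-40,-8.5,0],"yaw":0},
    {"offset":[-40,-8.5,0],"yaw":0},
    {"offset":[-40,-8.5,0],"yaw":0},
    {"offset":[-40,-8.5,0],"yaw":0},
    {"offset":[-40,-8.5,0],"yaw":0},
    {"offset":[-40,-8.5,0],"yaw":0},
    {"offset":[-40,-8.5,0],"yaw":0},
    {"offset":[-30,-8,0],"yaw":0},
    {"offset":[0,0,0],"yaw":0},
    {"offset":[0,0,0],"yaw":0}
  ]
}}

```text
time: 34.35
tool_pos: [0.4349, -0.2777, 0.2173]
tool_rot: [3.141, 0.0, 1.704]
contact_force: [-0.2, -0.2, 0.6]
opening: 0.0921
grip_force: 0.0
```

```bash
for a in "leg_center 573.5 370 25" "bigfoot_center 629 -124 15" "smallfoot_center 597 -375 15" "cap_center 645 145 10" "candlestick_center 562 -4 0"; do echo $a; python3 chk.py $a; done
python3 - <<'E'
from h import *
a=read_camera("top")[110:230,60:400,::-1]; b=read_camera("side")[110:340,60:340,::-1]
cv2.imwrite("pics/f1.png",cv2.resize(a,None,fx=2.3,fy=2.3,interpolation=cv2.INTER_CUBIC))
cv2.imwrite("pics/f2.png",cv2.resize(b,None,fx=2.5,fy=2.5,interpolation=cv2.INTER_CUBIC))
E
```

```text
leg_center 573.5 370 25
['top', 'side'] [573.4 370.1] 98.0 133
['top'] [572.7 371.2] 98.0 59
['side'] [574.3 369.9] 97.5 62
bigfoot_center 629 -124 15
['top', 'side'] [ 626.5 -124.7] -0.3 60
['top'] [ 628.1 -122.9] 2.6 39
['side'] [ 626.8 -125.6] 5.5 13
smallfoot_center 597 -375 15
['side'] [ 597.8 -377.7] 5.1 7
['side'] [ 597.8 -377.7] 5.1 7
cap_center 645 145 10
['top', 'side'] [645.  142.4] 5.9 93
['top'] [645.9 146. ] 3.1 65
['side'] [645.3 142.1] 4.7 17
candlestick_center 562 -4 0
['top', 'side'] [562.3  -3.9] 8.3 226
['top'] [564.5  -1.9] 2.2 64
['side'] [562.3  -4.9] 2.8 146
```

View pics/f1.png

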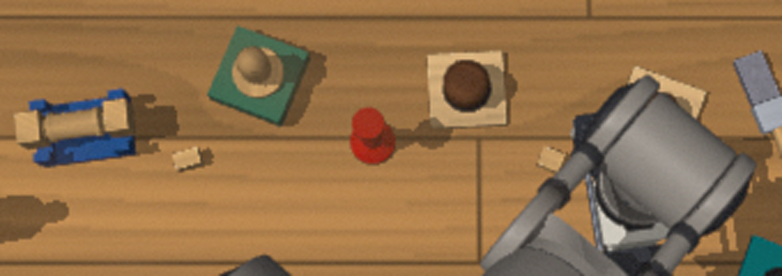

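View pics/f2.png

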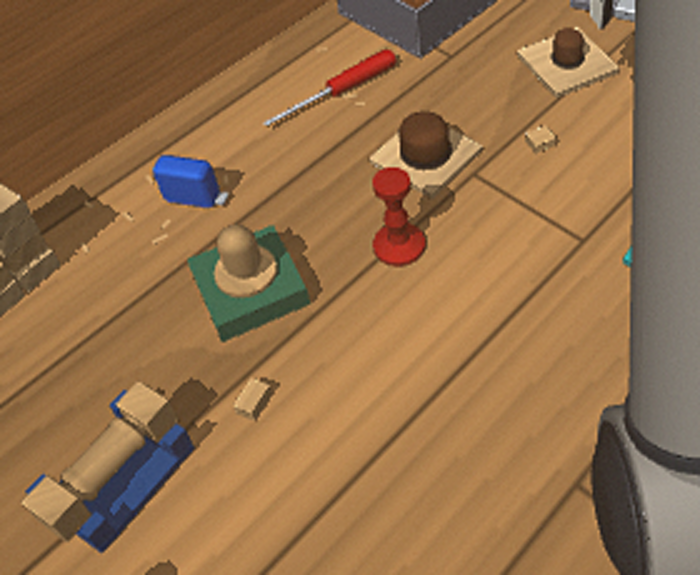

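The final pictures show:
- **Leg:** lying in both cradle notches.
- **Cap:** collar down on the green block.
- **Feet:** the big foot on its pad and the small foot on its own, at crop pixel (568,47).
- **Candlestick:** unmoved.

The fits agree with the targets to about 1–3 mm, so I'm handing in.

```bash
python3 -c "
from cell import ticket
print(ticket.hand_in())"
```

```text
the job is handed in; nothing more can be done
None
```

I handed the job in after about 35 s: the leg, both bun feet and the newel cap are all in their holders, within about 1–3 mm by the cameras, and the candlestick was left where it stood; the judge's verdict was not shown.

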